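Move the depth gauge to the spare folding hook

ROBOT

A 6-joint arm with a two-finger parallel gripper is mounted at the origin on the work surface. World frame = base frame: x ahead of the robot, y to its left, z up, the work surface at z = 0. Lengths are in m, angles in degrees, forces in N, time in s.
With the tool pointing down it reaches from about 0.4 to 0.825 m from the base axis. Payload 7 kg.
Tool frame: the origin (TCP) lies between the finger pads; the fingertips stand 11 mm ahead of it and the grasp point (between the pads) lies 8 mm behind it; z points along the fingers, y is the direction in which the jaws open and shut (so a half turn about z gives the same grasp; the last joint's range is limited). The gripper opens to 88 mm and grips with 3 to 60 N. Pads are 19 mm wide; open, the fingers measure 130 mm over their backs; the gripper's body (78 mm by 193 mm) begins 47 mm behind the grasp point.
Start: joints at [-52.248, 20.546, 0.682, 0, -70.136, -16.507], TCP at [0.245, -0.629, 0.238] pointing down, gripper open.
Joint ranges: [-176.03, 176.03], [-82.01, 121.73], [-58.28, 71.71], [-173.87, 95.51], [-174.79, -0.11], [-173.66, 173.66]. Speed limits (degrees/s): [136.94, 136.94, 172.46, 180, 180, 180].

INTERFACE

Orientations are given as [roll, pitch, yaw] about the fixed x, y, z axes, in that order (R = Rz(yaw) Ry(pitch) Rx(roll)).
In Python, from plant import r gives the robot as it stands.
- The arm moves only by the shell command python3 -m inch 'ROWS' [OPENING] [FORCE]. ROWS is JSON, a list of rows, each an object of numbers: "x", "y", "z": the shift along the tool's x, y, z as a fraction of full scale; "yaw": the turn about the tool's z as a fraction of full scale. In form: [{"x": .., "y": .., "z": .., "yaw": ..}, ...]. A call has 1 to 5 rows; each row shifts and turns the pose as measured when the row begins, along the tool's axes as they then stand; what a row does not reach is not made up. Full scale, the value 1, is 0.025 m for a shift and 4 degrees for a turn. A row lasts 1/12 s, in which the tool goes at most 41.7 mm and 7.16 degrees, less where a joint would pass 70% of its speed; a pose out of reach is approached as far as the arm can. A call with a number of a shift or a turn outside -1 to 1 is refused whole. A call with a gripper value outside its range is refused whole. OPENING is the opening, from -1 (shut) to 1 (fully open), set as the call begins (- or left out, the last holds). The fingers move at their own pace and stop on an object; FORCE is the grip in N (left out, the last holds). Time passes only in rows, so rows that do not move let the fingers close. It gives the time, the measured TCP pose, the force and the opening at its end, in the units of the state.
- r.get_state(): the state, without advancing time (a new reading comes with each control period).
- r.capture(name): name is "scene" or "top"; returns (picture, depth): 480x640x3 uint8, red, green, blue; 480x640 float32, m along the optical axis (not along the pixel's ray), 0 where there is no reading.
- r.camera_info(name): a dict with "mtx" (3x3 intrinsics, pixels), "pose" (4x4, takes a point from camera to world coordinates). Camera axes: x right, y down, z forward; pixel columns grow to the right and rows downward; lengths in m; the calibration is good to about 2 mm. A picture is of the moment at which its call begins. camera_info takes no time and is no camera call.
- r.close_job(): hands the job in, once; it reports no verdict.
The state is a dict: "time_s": time; "joints": joint angles; "qd": joint speeds; "joint_torque": joint torques, N m; "tcp_pos": TCP position; "eef_rot": TCP orientation; "contact_force": force on the tool from outside, world axes, zero at the start; "moment": the same for the moment, N m; "gripper_width": finger opening in m.
Only numpy, scipy, OpenCV 4.12 (cv2) and the standard library are available. Lean on these libraries where they do the work, as an engineer would, in place of code of your own. Each camera call takes 0.05 s, during which the arm holds its last target. There are 200 camera calls.

TASK

The hook that the depth gauge hangs on is in the way of the sampler: unfold the other hook, hang the gauge on it and let go, then fold the emptied hook flat against the panel again. Move the hooks by pushing their pins with the fingers, never gripping them, and press each firmly against its stop at the end of its swing, with a short steady push of about 13 N; 30 N would bend the hinge, and the gauge must not be pressed that hard on a hook either. Do not drop the gauge or disturb the spinners and the jar.

Things in the scene. Friction and masses are not known exactly. Their poses are not given: they have to be found in the camera images.
- full_plate: wall plate, steel, 46 wide x 60 high mm, of the hook that holds the gauge at the start: left or right one of two alike, 240 mm apart on one upright panel. Origin: on the panel's front face, level with the arm's mid-height. Axes: x out of the panel (away from the robot), y along the panel to the robot's left, z up.
- spare_plate: wall plate of the empty hook, same build and axes. On both hooks the panel, 14 mm thick, lies behind the origin and its top edge is level with the arm's top, so the pin can be pushed from either side above it. The hinge barrel (17 mm in diameter) rises 9 mm above the origin.
- full_hinge_nominal (a point): nominal point of the occupied hook's vertical hinge axis, 26 mm out from its plate's origin. The bracket was fixed by hand: the real hinge stands up to 6 mm farther in or out, and bracket and hook (arm, pin, both stops) are turned about the hinge by up to 0.07 rad either way; unmeasured and different for each hook.
- spare_hinge_nominal (a point): the same nominal hinge point of the empty hook (real hinge off likewise). Arm: steel bar 18 wide x 10 high mm, centred at this height. Upright round pin, 10 mm in diameter, on the arm 95 mm from the hinge axis, its top 33 mm above this point; the arm ends 6 mm past the pin's axis.
- full_hook (a joint): hinge of the occupied hook, rad, from its bracket: 0 = folded flat, arm along about +y of its plate; 1.571 = unfolded, arm out along about +x (opens clockwise seen from above). Starts unfolded. Steady friction, about 2 N at the pin; stays where left.
- spare_hook (a joint): hinge of the empty hook, same values. Starts folded or up to 0.3 rad ajar. Both ends of the swing, on both hooks, are hard stops at 0 and 1.571: there the arm no longer yields and the push builds up quickly. Press there with about 13 N at the pin; under 8 N does not seat it, over 30 N bends the hinge.
- gauge_tab (a point): centre of the upper tab of the gauge, a flat white plastic plate 180 high x 50 wide x 8 thick mm. From its top: solid tab 66 high (this point 33 below the top), rectangular window 40 wide x 60 high, solid foot 54 high and 16 thick. Axes: x through the thickness, y across, z up. It hangs upright, thickness along the hook's arm.
- gauge: the gauge as a whole, about 0.22 kg; origin at the centre of its underside. It hangs with the window's upper edge, 114 mm above this origin, on the arm's flat top, between panel and pin. To unhook or hang it, raise it 30 to 45 mm above its hung height and move it along the arm, so that arm and pin pass through the window.
- spinner_left: bystander: white sample spinner, round, 32 mm in diameter, 47 high, standing on the bench; origin at its underside
- spinner_right: bystander: a second such spinner
- vial_jar: bystander: amber jar, 48 mm in diameter, 62 high; origin at its underside
There are look-alikes about, which are no part of the job. What is meant by the gauge is not orange or turquoise, and is the larger of those in its own colour.

How it is judged (in metres and radians):
On the way, in this order (a step that is already met when the one before it is completed fails the run):
1. the empty hook is unfolded and pressed against its open stop (more than 8 N for 0.2 s) (value of joint spare_hook above 1.5 rad and contact force between the fingers and spare_plate above 8 N), for 0.2 s.
2. the gauge hangs on the unfolded hook, let go (value of joint spare_hook above 1.5 rad and x of gauge_tab in the frame of spare_plate between 0.035 and 0.115 m and y of gauge_tab in the frame of spare_plate between -0.018 and 0.018 m and z of gauge_tab in the frame of spare_plate between 0.03 and 0.045 m and angle between gauge_tab's own z axis and vertical below 0.2 rad and contact force between the fingers and gauge below 0.1 N), for 0.3 s.
3. the emptied hook is folded flat and pressed home (more than 8 N for 0.2 s) (value of joint full_hook below 0.06 rad and contact force between the fingers and full_plate above 8 N), for 0.2 s.
At the end, for the whole second after the job is handed in: The once empty hook is unfolded (hinge above 1.50 rad) with the gauge hanging upright on it, at rest: window's edge on the arm (height within 8 mm), between panel and pin, centred within 18 mm, tilt below 0.2 rad; the emptied hook is folded flat (hinge below 0.06 rad); nothing held (value of joint spare_hook above 1.5 rad and value of joint full_hook below 0.06 rad and x of gauge_tab in the frame of spare_plate between 0.035 and 0.115 m and y of gauge_tab in the frame of spare_plate between -0.018 and 0.018 m and z of gauge_tab in the frame of spare_plate between 0.03 and 0.045 m and angle between gauge_tab's own z axis and vertical below 0.2 rad and linear speed of gauge below 0.06 m/s); the robot touches nothing.
It fails at once if more than 30 N between the fingers and a hook (gripped, or hinge bent) (contact force between the fingers and spare_plate above 30 N or contact force between the fingers and full_plate above 30 N).
It fails at once if the gauge is pressed on a hook with more than 30 N (contact force between gauge and spare_plate above 30 N or contact force between gauge and full_plate above 30 N).
It fails at once if the gauge is dropped (its tab below 0.19 m) (height (world z) of gauge_tab below 0.19 m).
It fails at once if a spinner or the jar is moved by more than 20 mm (distance of any of spinner_left, spinner_right, vial_jar from where it was at the start of the episode above 0.02 m).
It also fails if it takes over 72 s, if anything falls off the work surface, if the arm or the gripper's body presses on something with over 40 N, if the wrist force passes 120 N, or if a joint passes its speed limit or range.

## Working session

There is one attempt and no reset: what is moved stays moved. The work goes in short steps, Python scripts to look and compute and a shell command to move; the robot and the scene stay as the last step left them, time stands still between calls to the robot, and variables do not carry over. Pictures are saved under pics/ and viewed, about 8 in all and at most 12, crops included, and the job is handed in when it is done.

```bash
mkdir -p pics; ls; python3 - <<'E'
from plant import r
import cv2,numpy as np
s=r.get_state()
print({k:np.round(v,3).tolist() for k,v in s.items()})
for n in("scene","top"):
    c,d=r.capture(n);i=r.camera_info(n);print(n,i["mtx"].tolist(),np.round(i["pose"],4).tolist())
    cv2.imwrite(f"pics/{n}0.png",c[:,:,::-1]);np.save(f"pics/{n}0d.npy",d)
E
```

```text
pics
{'time_s': 0.0, 'joints': [-52.248, 20.592, 0.632, -0.02, -70.134, -16.507], 'qd': [0.066, 0.029, -0.049, 0.09, -0.027, 0.019], 'joint_torque': [-0.0, -58.271, 29.305, 6.997, 0.007, -0.0], 'tcp_pos': [0.244, -0.629, 0.237], 'eef_rot': [179.904, -0.009, -158.762], 'contact_force': [0.911, -1.025, 0.043], 'moment': [-0.034, 0.043, -0.007], 'gripper_width': 0.088}
scene [[481.9696890497792, 0.0, 314.56162579194284], [0.0, 481.9696890497792, 236.18591234317884], [0.0, 0.0, 1.0]] [[-0.741, 0.5629, -0.3662, 0.8674], [0.6715, 0.6156, -0.4124, 0.3694], [-0.0067, -0.5515, -0.8342, 0.7503], [0.0, 0.0, 0.0, 1.0]]
top [[534.7084680246052, 0.0, 317.7829015521388], [0.0, 534.7084680246052, 238.93176244926477], [0.0, 0.0, 1.0]] [[0.0181, -0.9909, 0.1334, 0.5165], [-0.9998, -0.0182, 0.0002, 0.0633], [0.0022, -0.1334, -0.9911, 0.9485], [0.0, 0.0, 0.0, 1.0]]
```

View pics/scene0.png

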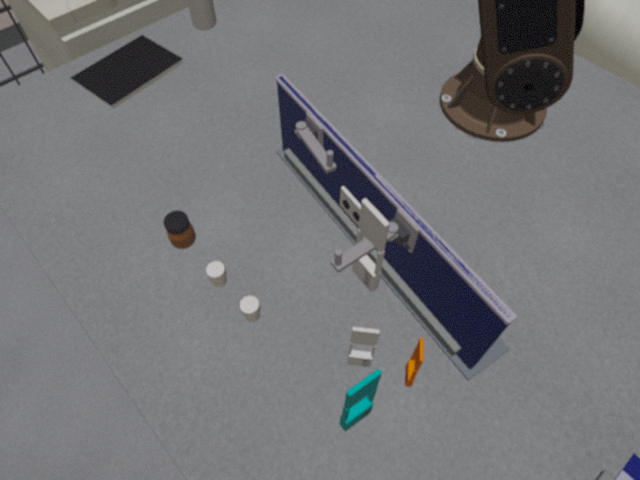

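View pics/top0.png

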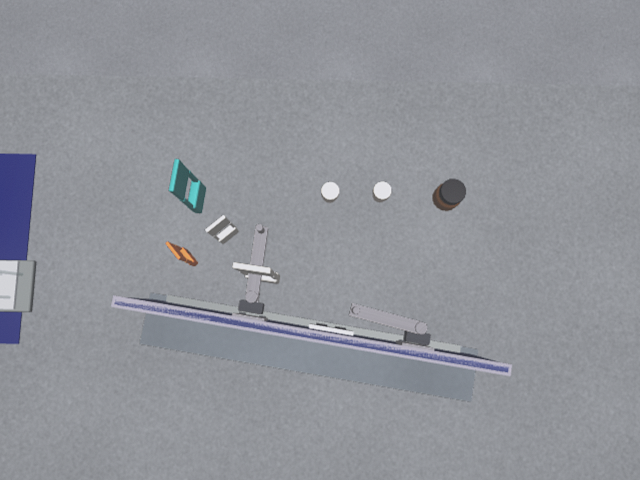

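The scene image shows the full hook, at about (370,240), with the white gauge on its arm. The folded spare hook is at about (315,145). In the top view the full hinge is at (252,297) with its pin at (261,229), and the spare hinge is at (421,329) with its pin at (355,309). The spinners are at (330,191) and (382,190), and the jar is at (451,193).

```bash
cat > h.py <<'E'
from plant import r
import cv2,numpy as np
def cloud(n,d=None,c=None):
    if d is None: c,d=r.capture(n)
    i=r.camera_info(n);K=i["mtx"];P=np.array(i["pose"])
    v,u=np.mgrid[0:480,0:640]
    p=np.stack([(u-K[0][2])/K[0][0]*d,(v-K[1][2])/K[1][1]*d,d],-1)@P[:3,:3].T+P[:3,3]
    p[d==0]=np.nan
    return c,p
def ray(n,u,v,z):
    i=r.camera_info(n);K=np.array(i["mtx"]);P=np.array(i["pose"])
    w=P[:3,:3]@np.linalg.solve(K,[u,v,1]);return P[:3,3]+w*(z-P[2,3])/w[2]
E
python3 - <<'E'
from h import *
d=np.load("pics/top0d.npy");c=cv2.imread("pics/top0.png")
_,p=cloud("top",d,c)
def at(name,u,v):print(name,np.round(p[v,u],4),c[v,u])
for a in [("fullpin",261,229),("arm1",259,250),("arm2",254,282),("barrelF",252,297),("sparepin",355,309),("armS",375,314),("armS2",400,320),("barrelS",421,328),("tab",250,267),("tab2",240,266),("tabR",268,269),("foot",265,279),("sl",330,191),("sr",382,190),("jar",451,190),("distr",330,329)]:at(*a)
# panel top line
hsv=cv2.cvtColor(c,cv2.COLOR_BGR2HSV)
pts=[]
for u in range(120,505,6):
    col=p[285:380,u];z=col[:,2]
    zm=np.nanmax(z); k=np.where((z>zm-.006))[0]; 
    pts.append((u,zm,len(k),*col[k].mean(0)[:2],col[k,0].min(),col[k,0].max()))
pts=np.array(pts);np.set_printoptions(suppress=True,linewidth=150)
print(np.round(pts[::4],4))
# arm-height masks
for nm,(u0,u1,v0,v1) in dict(F=(225,290,215,310),S=(340,440,295,345)).items():
    q=p[v0:v1,u0:u1,2]
    print(nm);print(np.round(q[::4,::4]*1000).astype(int) if not np.isnan(q).any() else np.nan_to_num(q[::4,::4]*1000).astype(int))
E
```

```text
fullpin [0.6264 0.1415 0.2232] [156 149 152]
arm1 [0.6005 0.1463 0.1958] [171 164 167]
arm2 [0.5551 0.1518 0.1967] [172 166 167]
barrelF [0.5341 0.1535 0.1995] [169 159 163]
sparepin [0.52   0.0116 0.2228] [172 165 166]
armS [ 0.5137 -0.0183  0.1952] [172 165 167]
armS2 [ 0.5061 -0.053   0.1967] [170 163 165]
barrelS [ 0.4957 -0.0816  0.1994] [170 162 164]
tab [0.5711 0.1502 0.2597] [231 227 227]
tab2 [0.5723 0.1634 0.2576] [231 228 227]
tabR [0.5688 0.1267 0.2613] [233 229 229]
foot [0.5632 0.1426 0.1339] [225 223 224]
sl [0.7209 0.044  0.0497] [231 227 227]
sr [ 0.7251 -0.0457  0.0464] [231 227 227]
jar [ 0.7231 -0.1602  0.0644] [84 80 80]
distr [0.4891 0.0419 0.1084] [233 229 229]
[[120.       0.1979  12.       0.5246   0.3381   0.5169   0.5322]
 [144.       0.1987  12.       0.5196   0.3043   0.512    0.5273]
 [168.       0.1988  11.       0.514    0.2704   0.5071   0.5209]
 [192.       0.1978  12.       0.5084   0.2367   0.5009   0.516 ]
 [216.       0.1977  12.       0.5035   0.203    0.4959   0.5111]
 [240.       0.1975  15.       0.5007   0.1695   0.491    0.5103]
 [264.     
[... 3064 characters left out ...]
   0   0 194 196 196 195 195 195 197 196 195 195 195 194   1   0   0  -3   1  -2]
 [  0   0  -2   0   0   2   0   0  -1  -2 192 196 195 194 194 194 196 194 193 198 199 197  -1   1  -1]
 [ 94  86  39  40  42   0   1   0  -1   0  -2  -1   3   0 193 193 195 195 193 200 202 200  -3  -1   0]
 [110 111 112 112  42  44  40  39  40  41  41   0   0   0   3   4 169 187 194 196 198 200   0  -2  -1]
 [194 193 155 126  90  58  43  43  39  44  42  42  40  40  43  40 171 190 187 186   0 186 185   0   0]
 [194 197 196 195 196 195 194 194 147 117  86  51  42  39  44 148 176 184 187 186 186 186 186   1   2]
 [196 194 196 194 197 197 196 199 194 196 193 194 195 196 141 187 196 195 176 139 187 186 188  40  44]]
```

```bash
cat >> h.py <<'E'
def pose():
    s=r.get_state();return s,np.array(s["tcp_pos"]),s["eef_rot"][2]
def togo(x,y,z=None,yaw=None):
    s,p,w=pose();a=np.radians(w);d=np.array([x-p[0],y-p[1]])
    ex=np.array([np.cos(a),np.sin(a)]);ey=np.array([np.sin(a),-np.cos(a)])
    out=[d@ex/.025,d@ey/.025,0 if z is None else (p[2]-z)/.025]
    t=0 if yaw is None else -((yaw-w+180)%360-180)/4
    print("t%.2f tcp"%s["time_s"],np.round(p,4),"yaw%.1f"%w,"F",np.round(s["contact_force"],1),"go xyz",np.round(out,2),"yawrows %.2f"%t)
E
python3 - <<'E'
from h import *
d=np.load("pics/top0d.npy");c=cv2.imread("pics/top0.png");_,p=cloud("top",d,c)
def cen(u0,u1,v0,v1,z0,z1,zr):
    m=np.zeros((480,640),bool);m[v0:v1,u0:u1]=1;m&=(p[...,2]>z0)&(p[...,2]<z1)
    v,u=np.where(m);return ray("top",u.mean(),v.mean(),zr)[:2],len(u)
pF=cen(250,275,215,245,.216,.24,.223);pS=cen(345,370,298,322,.216,.24,.223)
uu=[];
for u in list(range(120,230,3))+list(range(290,345,3))+list(range(445,505,3)):
    col=p[285:380,u];k=np.where(abs(col[:,2]-.197)<.006)[0]
    if len(k): uu.append((col[k,1].mean(),col[k,0].mean()))
uu=np.array(uu);k,b=np.polyfit(uu[:,0],uu[:,1],1);t=np.array([k,1])/np.hypot(k,1);n=np.array([t[1],-t[0]])
print("panel slope",k,b,"n heading",np.degrees(np.arctan2(n[1],n[0])))
face=b/np.hypot(k,1)*1; f0=np.array([b,0])@n+.007
for nm,pn,box in(("F",pF,(225,290,233,262)),("S",pS,(362,415,300,345))):
    # arm axis
    m=np.zeros((480,640),bool);m[box[2]:box[3],box[0]:box[1]]=1;m&=abs(p[...,2]-.195)<.007
    if nm=="S": m&=(p[...,:2]@n>f0+.01)
    q=p[m][:,:2];mu=q.mean(0);w=np.linalg.svd(q-mu)[2][0] if 0 else np.linalg.eigh(np.cov(q.T))[1][:,-1]
    w=w if w@(pn[0]-mu)>0 else -w
    h=pn[0]-.095*w
    print(nm,"pin",pn,"armdir n,t",w@n,w@t,"angle",np.arctan2(w@n,w@t),"arm mid offset",np.cross(w,pn[0]-mu),"hinge",h,"out",h@n-f0)
m=np.zeros((480,640),bool);m[250:285,225:290]=1;m&=p[...,2]>.256
q=p[m][:,:2];mu=q.mean(0);w=np.linalg.eigh(np.cov(q.T))[1][:,-1];print("tab",mu,"dir deg",np.degrees(np.arctan2(w[1],w[0])),"z",np.median(p[m][:,2]))
E
T='[{"z":-0.2,"yaw":-1},{"z":-0.2,"yaw":-1},{"z":-0.2,"yaw":-1},{"z":-0.2,"yaw":-1},{"z":-0.2,"yaw":-1}]'; unset T
python3 -m inch '[{"z":-0.2,"yaw":-1},{"z":-0.2,"yaw":-1},{"z":-0.2,"yaw":-1},{"z":-0.2,"yaw":-1},{"z":-0.2,"yaw":-1}]' -1 20
```

```text
panel slope 0.15242225442857818 0.47283218342889793 n heading -8.666448150375503
F pin (array([0.62926188, 0.14451241]), 42) armdir n,t 0.9999558343301748 0.009398371616633051 angle 1.5613978168140266 arm mid offset 0.0006724079628191472 hinge [0.53521618 0.15794392] out 0.03087241675006075
S pin (array([0.51932798, 0.01109774]), 45) armdir n,t 0.13436665864425604 0.9909316833388557 angle 0.13477429747057232 arm mid offset 0.0018890355518897152 hinge [ 0.49252392 -0.08004249] out 0.024527861365517323
tab [0.57077073 0.14870529] dir deg 82.5864050549225 z 0.26109447949614434<stdin>:21: DeprecationWarning: Arrays of 2-dimensional vectors are deprecated. Use arrays of 3-dimensional vectors instead. (deprecated in NumPy 2.0)
validation failed for argument at $[0]...
```

```bash

python3 -m inch '[{"x":0,"y":0,"z":-0.2,"yaw":-1},{"x":0,"y":0,"z":-0.2,"yaw":-1},{"x":0,"y":0,"z":-0.2,"yaw":-1},{"x":0,"y":0,"z":-0.2,"yaw":-1},{"x":0,"y":0,"z":-0.2,"yaw":-1}]' -1 20; python3 -c "
from h import *
togo(.486,.02,.26,-14.4)"
```

```text
time_s: 0.52
tcp_pos: [0.2436, -0.6269, 0.258]
eef_rot: [179.5, 0.1, -138.1]
contact_force: [0.2, 0.2, -0.9]
gripper_width: 0.06
t0.52 tcp [ 0.2436 -0.6269  0.258 ] yaw-138.1 F [ 0.2  0.2 -0.9] go xyz [-24.5   12.77  -0.08] yawrows -30.92
```

```bash

python3 -m inch '[{"x":0,"y":0,"z":0,"yaw":-1},{"x":0,"y":0,"z":0,"yaw":-1},{"x":0,"y":0,"z":0,"yaw":-1},{"x":0,"y":0,"z":0,"yaw":-1},{"x":0,"y":0,"z":0,"yaw":-1}]' >/dev/null
python3 -m inch '[{"x":0,"y":0,"z":0,"yaw":-1},{"x":0,"y":0,"z":0,"yaw":-1},{"x":0,"y":0,"z":0,"yaw":-1},{"x":0,"y":0,"z":0,"yaw":-1},{"x":0,"y":0,"z":0,"yaw":-1}]' >/dev/null
python3 -m inch '[{"x":0,"y":0,"z":0,"yaw":-1},{"x":0,"y":0,"z":0,"yaw":-1},{"x":0,"y":0,"z":0,"yaw":-1},{"x":0,"y":0,"z":0,"yaw":-1},{"x":0,"y":0,"z":0,"yaw":-1}]' >/dev/null
python3 -m inch '[{"x":0,"y":0,"z":0,"yaw":-1},{"x":0,"y":0,"z":0,"yaw":-1},{"x":0,"y":0,"z":0,"yaw":-1},{"x":0,"y":0,"z":0,"yaw":-1},{"x":0,"y":0,"z":0,"yaw":-1}]' >/dev/null
python3 -m inch '[{"x":0,"y":0,"z":0,"yaw":-1},{"x":0,"y":0,"z":0,"yaw":-1},{"x":0,"y":0,"z":0,"yaw":-1},{"x":0,"y":0,"z":0,"yaw":-1},{"x":0,"y":0,"z":0,"yaw":-1}]' >/dev/null
python3 -m inch '[{"x":0,"y":0,"z":0,"yaw":-1},{"x":0,"y":0,"z":0,"yaw":-1},{"x":0,"y":0,"z":0,"yaw":-1},{"x":0,"y":0,"z":0,"yaw":-1},{"x":0,"y":0,"z":0,"yaw":-1}]'
python3 -c "
from h import *
togo(.484,.02,.26,-14.4)"
```

```text
time_s: 3.02
tcp_pos: [0.2409, -0.6198, 0.242]
eef_rot: [-178.2, 1.4, -11.9]
contact_force: [0.1, -0.4, -0.8]
gripper_width: 0.0005
t3.02 tcp [ 0.2409 -0.6198  0.242 ] yaw-11.9 F [ 0.1 -0.4 -0.8] go xyz [  4.23 -27.05  -0.72] yawrows 0.62
```

```bash

python3 -m inch '[{"x":0.15,"y":-0.95,"z":-0.05,"yaw":0},{"x":0.15,"y":-0.95,"z":-0.05,"yaw":0},{"x":0.15,"y":-0.95,"z":-0.05,"yaw":0},{"x":0.15,"y":-0.95,"z":-0.05,"yaw":0},{"x":0.15,"y":-0.95,"z":-0.05,"yaw":0}]' 
python3 -m inch '[{"x":0.15,"y":-0.95,"z":-0.05,"yaw":0},{"x":0.15,"y":-0.95,"z":-0.05,"yaw":0},{"x":0.15,"y":-0.95,"z":-0.05,"yaw":0},{"x":0.15,"y":-0.95,"z":-0.05,"yaw":0},{"x":0.15,"y":-0.95,"z":-0.05,"yaw":0}]' 
python3 -m inch '[{"x":0.15,"y":-0.95,"z":-0.05,"yaw":0},{"x":0.15,"y":-0.95,"z":-0.05,"yaw":0},{"x":0.15,"y":-0.95,"z":-0.05,"yaw":0},{"x":0.15,"y":-0.95,"z":-0.05,"yaw":0},{"x":0.15,"y":-0.95,"z":-0.05,"yaw":0}]' 
python3 -m inch '[{"x":0.15,"y":-0.95,"z":-0.05,"yaw":0},{"x":0.15,"y":-0.95,"z":-0.05,"yaw":0},{"x":0.15,"y":-0.95,"z":-0.05,"yaw":0},{"x":0.15,"y":-0.95,"z":-0.05,"yaw":0},{"x":0.15,"y":-0.95,"z":-0.05,"yaw":0}]' 
python3 -c "
from h import *
togo(.484,.02,.26,-14.4)"
```

```text
time_s: 3.43
tcp_pos: [0.2819, -0.5057, 0.2463]
eef_rot: [-177.9, 1.8, -11.9]
contact_force: [1.2, 0.5, -0.2]
gripper_width: 0.0006
time_s: 3.85
tcp_pos: [0.3253, -0.3872, 0.2546]
eef_rot: [-177.8, 1.9, -12.0]
contact_force: [0.9, -0.3, 0.2]
gripper_width: 0.0004
time_s: 4.27
tcp_pos: [0.3687, -0.2689, 0.264]
eef_rot: [-177.7, 2.1, -12.0]
contact_force: [0.9, -0.4, -0.5]
gripper_width: 0.0002
time_s: 4.68
tcp_pos: [0.412, -0.1507, 0.274]
eef_rot: [-177.7, 2.2, -12.1]
contact_force: [-0.1, -0.4, 0.3]
gripper_width: 0.0003
t4.68 tcp [ 0.412  -0.1507  0.274 ] yaw-12.1 F [-0.1 -0.4  0.3] go xyz [ 1.39 -7.28  0.56] yawrows 0.58
```

```bash

python3 -m inch '[{"x":0.17,"y":-0.9,"z":0,"yaw":0},{"x":0.17,"y":-0.9,"z":0,"yaw":0},{"x":0.17,"y":-0.9,"z":0,"yaw":0},{"x":0.17,"y":-0.9,"z":0,"yaw":0},{"x":0.17,"y":-0.9,"z":0,"yaw":0.3}]' 
python3 -m inch '[{"x":0.17,"y":-0.9,"z":0,"yaw":0.3},{"x":0.17,"y":-0.9,"z":0,"yaw":0},{"x":0.17,"y":-0.9,"z":0,"yaw":0},{"x":0,"y":0,"z":0,"yaw":0},{"x":0,"y":0,"z":0,"yaw":0}]' 
python3 -c "
from h import *
togo(.484,.02,.216,-14.4)"
```

```text
time_s: 5.1
tcp_pos: [0.4564, -0.039, 0.2778]
eef_rot: [-177.7, 2.2, -13.2]
contact_force: [0.4, 0.2, -0.1]
gripper_width: 0.0005
time_s: 5.52
tcp_pos: [0.4864, 0.0305, 0.2787]
eef_rot: [-177.8, 2.4, -14.3]
contact_force: [-0.7, 0.7, -0.5]
gripper_width: 0.0006
t5.52 tcp [0.4864 0.0305 0.2787] yaw-14.3 F [-0.7  0.7 -0.5] go xyz [0.01 0.43 2.51] yawrows 0.02
```

```bash

python3 -m inch '[{"x":0,"y":0.1,"z":0.6,"yaw":0},{"x":0,"y":0.1,"z":0.6,"yaw":0},{"x":0,"y":0.1,"z":0.6,"yaw":0},{"x":0,"y":0.1,"z":0.5,"yaw":0},{"x":0,"y":0,"z":0,"yaw":0}]' 
python3 -c "
from h import *
togo(.484,.02,.216,-14.4)
c,p=cloud('top');cv2.imwrite('pics/top1.png',cv2.resize(c[230:370,250:480,::-1],None,fx=3,fy=3))"
```

```text
time_s: 5.93
tcp_pos: [0.4807, 0.0219, 0.2186]
eef_rot: [-177.7, 2.4, -14.3]
contact_force: [-1.0, 0.0, -0.6]
gripper_width: 0.0
t5.93 tcp [0.4807 0.0219 0.2186] yaw-14.3 F [-1.   0.  -0.6] go xyz [0.15 0.04 0.1 ] yawrows 0.02
```

View pics/top1.png

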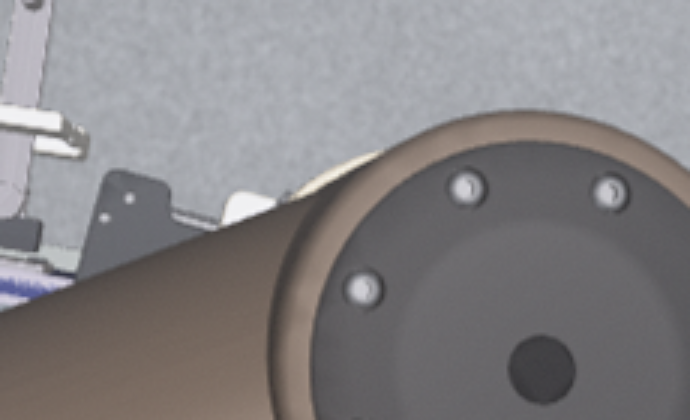

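```bash

python3 -m inch '[{"x":0.5,"y":0.03,"z":0.05,"yaw":0},{"x":0.3,"y":0,"z":0,"yaw":0},{"x":0.26,"y":-0.04,"z":0,"yaw":1},{"x":0.26,"y":-0.04,"z":0,"yaw":1},{"x":0.26,"y":-0.04,"z":0,"yaw":1}]' 
python3 -m inch '[{"x":0.26,"y":-0.04,"z":-0.02,"yaw":1},{"x":0.26,"y":-0.04,"z":-0.02,"yaw":1},{"x":0.26,"y":-0.04,"z":-0.02,"yaw":1},{"x":0.26,"y":-0.04,"z":-0.02,"yaw":1},{"x":0.26,"y":-0.04,"z":-0.02,"yaw":1}]' 
cat >> h.py <<'E'
def arc(h,rad=.095,s=1):
    _,p,w=pose();a=np.radians(w);ex=s*np.array([np.cos(a),np.sin(a)]);c=p[:2]+ex*.0145-h
    n=np.radians(-8.67);print("face pt radius %.1f mm"%(np.hypot(*c)*1e3),"arm angle est %.3f"%(np.pi/2-(np.arctan2(c[1],c[0])-n)),"push dir off tangent deg %.1f"%np.degrees(np.arctan2(*(np.array([ex@c,ex@np.array([c[1],-c[0]])]))) ))
E
python3 -c "
from h import *
togo(.59,-.09,.216,-98);arc(np.array([.4925,-.080]))"
```

```text
time_s: 6.4
tcp_pos: [0.5225, 0.0115, 0.2202]
eef_rot: [-178.2, 2.8, -26.7]
contact_force: [-2.1, 0.3, -1.5]
gripper_width: 0.0006
time_s: 6.82
tcp_pos: [0.5538, -0.0041, 0.221]
eef_rot: [-179.5, 3.6, -47.8]
contact_force: [-2.6, 1.3, -2.0]
gripper_width: 0.0006
t6.82 tcp [ 0.5538 -0.0041  0.221 ] yaw-47.8 F [-2.6  1.3 -2. ] go xyz [3.52 1.23 0.2 ] yawrows 12.54
face pt radius 96.4 mm arm angle est 0.678 push dir off tangent deg -0.4
```

```bash

python3 -m inch '[{"x":0.26,"y":-0.04,"z":0,"yaw":1},{"x":0.26,"y":-0.04,"z":0,"yaw":1},{"x":0.26,"y":-0.04,"z":0,"yaw":1},{"x":0.26,"y":-0.04,"z":0,"yaw":1},{"x":0.26,"y":-0.04,"z":0,"yaw":1}]' 
python3 -m inch '[{"x":0.26,"y":-0.04,"z":0,"yaw":1},{"x":0.26,"y":-0.04,"z":0,"yaw":1},{"x":0.26,"y":-0.04,"z":0,"yaw":1},{"x":0.26,"y":-0.04,"z":0,"yaw":1},{"x":0.13,"y":0,"z":0,"yaw":0.5}]' 
python3 -c "
from h import *
togo(.59,-.09,.216,-98);arc(np.array([.4925,-.080]))"
```

```text
time_s: 7.23
tcp_pos: [0.5783, -0.0301, 0.22]
eef_rot: [178.9, 3.7, -69.0]
contact_force: [-2.2, 1.4, 1.0]
gripper_width: 0.0008
time_s: 7.65
tcp_pos: [0.5908, -0.0601, 0.2198]
eef_rot: [177.5, 3.2, -88.2]
contact_force: [-2.0, 3.2, 1.3]
gripper_width: 0.0004
t7.65 tcp [ 0.5908 -0.0601  0.2198] yaw-88.2 F [-2.   3.2  1.3] go xyz [1.2  0.07 0.15] yawrows 2.45
face pt radius 98.9 mm arm angle est 1.364 push dir off tangent deg -1.4
```

```bash

python3 -m inch '[{"x":0.2,"y":0,"z":0,"yaw":0.8},{"x":0.16,"y":0,"z":0,"yaw":0.7},{"x":0.1,"y":0,"z":0,"yaw":0.5}]' 
python3 -m inch '[{"x":0.08,"y":0,"z":0,"yaw":0.2},{"x":0.08,"y":0,"z":0,"yaw":0}]' 
python3 -c "
from h import *
togo(.59,-.09,.216,-98);arc(np.array([.4925,-.080]))"
```

```text
time_s: 7.9
tcp_pos: [0.5929, -0.0726, 0.2203]
eef_rot: [177.1, 2.9, -96.7]
contact_force: [-2.1, 2.5, -1.3]
gripper_width: 0.0012
time_s: 8.07
tcp_pos: [0.593, -0.077, 0.2202]
eef_rot: [177.0, 3.0, -97.7]
contact_force: [-1.9, 2.4, 0.6]
gripper_width: 0.0003
t8.07 tcp [ 0.593  -0.077   0.2202] yaw-97.7 F [-1.9  2.4  0.6] go xyz [0.53 0.05 0.17] yawrows 0.07
face pt radius 99.2 mm arm angle est 1.534 push dir off tangent deg -1.1
```

```bash

python3 -m inch '[{"x":0.06,"y":0,"z":0,"yaw":0}]' |sed -n 2,4p
python3 -m inch '[{"x":0.06,"y":0,"z":0,"yaw":0}]' |sed -n 2,4p
python3 -m inch '[{"x":0.06,"y":0,"z":0,"yaw":0}]' |sed -n 2,4p
```

```text
tcp_pos: [0.5929, -0.0787, 0.2202]
eef_rot: [177.0, 3.0, -97.7]
contact_force: [-2.4, 2.5, 0.1]
tcp_pos: [0.5927, -0.0803, 0.2201]
eef_rot: [177.0, 3.0, -97.6]
contact_force: [-1.4, 2.8, 0.5]
tcp_pos: [0.5926, -0.0819, 0.2201]
eef_rot: [177.0, 3.0, -97.6]
contact_force: [-2.5, 2.2, 0.3]
```

```bash

python3 -m inch '[{"x":0.05,"y":0,"z":0,"yaw":0}]' |sed -n 2,4p
python3 -m inch '[{"x":0.05,"y":0,"z":0,"yaw":0}]' |sed -n 2,4p
python3 -m inch '[{"x":0.04,"y":0,"z":0,"yaw":0}]' |sed -n 2,4p
```

```text
tcp_pos: [0.5924, -0.0832, 0.2201]
eef_rot: [177.0, 3.0, -97.5]
contact_force: [-1.9, 3.5, 0.0]
tcp_pos: [0.5922, -0.0844, 0.22]
eef_rot: [177.0, 3.0, -97.5]
contact_force: [-2.1, 1.6, 0.7]
tcp_pos: [0.5921, -0.0854, 0.2201]
eef_rot: [177.0, 3.0, -97.5]
contact_force: [-1.0, 4.9, 0.1]
```

```bash

python3 -m inch '[{"x":0.04,"y":0,"z":0,"yaw":0}]' |sed -n 2,4p
python3 -m inch '[{"x":0.04,"y":0,"z":0,"yaw":0}]' |sed -n 2,4p
python3 -m inch '[{"x":0.04,"y":0,"z":0,"yaw":0}]' |sed -n 2,4p
```

```text
tcp_pos: [0.5921, -0.0857, 0.22]
eef_rot: [177.0, 3.1, -97.5]
contact_force: [-0.2, 7.7, -0.7]
tcp_pos: [0.5922, -0.0858, 0.2199]
eef_rot: [177.0, 3.2, -97.5]
contact_force: [-1.0, 7.7, 0.4]
tcp_pos: [0.5922, -0.0857, 0.2198]
eef_rot: [177.0, 3.3, -97.4]
contact_force: [-2.0, 5.8, 0.6]
```

```bash

python3 -m inch '[{"x":0.065,"y":0,"z":0,"yaw":0}]' |sed -n 2,4p
python3 -m inch '[{"x":0.07,"y":0,"z":0,"yaw":0}]' |sed -n 2,4p
```

```text
tcp_pos: [0.5922, -0.086, 0.2198]
eef_rot: [177.1, 3.4, -97.4]
contact_force: [-1.9, 10.1, 1.4]
tcp_pos: [0.5922, -0.086, 0.2197]
eef_rot: [177.1, 3.5, -97.4]
contact_force: [-1.8, 11.1, 1.6]
```

```bash

python3 -m inch '[{"x":0.08,"y":0,"z":0,"yaw":0},{"x":0.08,"y":0,"z":0,"yaw":0}]' |sed -n 2,4p
python3 -m inch '[{"x":0.085,"y":0,"z":0,"yaw":0},{"x":0.085,"y":0,"z":0,"yaw":0}]' |sed -n 2,4p
python3 -m inch '[{"x":0.08,"y":0,"z":0,"yaw":0},{"x":0.08,"y":0,"z":0,"yaw":0}]' |sed -n 2,4p
```

```text
tcp_pos: [0.5923, -0.0862, 0.2196]
eef_rot: [177.2, 3.9, -97.3]
contact_force: [-1.8, 11.3, 2.8]
tcp_pos: [0.5922, -0.0862, 0.2196]
eef_rot: [177.2, 4.2, -97.2]
contact_force: [-2.9, 11.9, 2.3]
tcp_pos: [0.5922, -0.0861, 0.2197]
eef_rot: [177.3, 4.6, -97.1]
contact_force: [-3.2, 10.1, 1.7]
```

```bash

python3 -m inch '[{"x":0.1,"y":0,"z":0,"yaw":0},{"x":0.1,"y":0,"z":0,"yaw":0}]' |sed -n 2,4p
python3 -m inch '[{"x":0.1,"y":0,"z":0,"yaw":0},{"x":0.1,"y":0,"z":0,"yaw":0}]' |sed -n 2,4p
python3 -m inch '[{"x":-0.3,"y":0,"z":0,"yaw":0},{"x":-0.6,"y":0,"z":0,"yaw":0},{"x":-0.6,"y":0,"z":-0.6,"yaw":0},{"x":0,"y":0,"z":-1,"yaw":0},{"x":0,"y":0,"z":-1,"yaw":0}]'
python3 -c "
from h import *
togo(.571,.149,.29,-98)"
```

```text
tcp_pos: [0.5922, -0.0864, 0.2197]
eef_rot: [177.4, 5.0, -97.0]
contact_force: [-2.1, 13.3, 2.7]
tcp_pos: [0.5922, -0.0864, 0.2197]
eef_rot: [177.5, 5.4, -96.9]
contact_force: [-2.3, 13.8, 2.5]
time_s: 10.23
tcp_pos: [0.5986, -0.0527, 0.2859]
eef_rot: [177.2, 5.2, -96.9]
contact_force: [-0.1, -0.1, 0.3]
gripper_width: 0.0008
t10.23 tcp [ 0.5986 -0.0527  0.2859] yaw-96.9 F [-0.1 -0.1  0.3] go xyz [-7.88  2.07 -0.16] yawrows 0.26
```

```bash

python3 -m inch '[{"x":-0.9,"y":0.22,"z":-0.1,"yaw":0},{"x":-0.9,"y":0.22,"z":0,"yaw":0},{"x":-0.9,"y":0.22,"z":0,"yaw":0},{"x":-0.9,"y":0.22,"z":0,"yaw":0},{"x":-0.9,"y":0.22,"z":0,"yaw":0}]' 0 |sed -n 2,4p
python3 -m inch '[{"x":-0.9,"y":0.22,"z":0,"yaw":0},{"x":-0.9,"y":0.22,"z":0,"yaw":0},{"x":-0.9,"y":0.22,"z":0,"yaw":0.2},{"x":-0.4,"y":0.2,"z":0,"yaw":0},{"x":0,"y":0,"z":0,"yaw":0}]'
python3 -c "
from h import *
togo(.571,.149,.232,-97.5)
c,p=cloud('top');cv2.imwrite('pics/top2.png',c[:,:,::-1]);np.save('pics/top2p.npy',p)
d,p=cloud('scene');cv2.imwrite('pics/scene2.png',d[:,:,::-1]);
cv2.imwrite('pics/both2.png',np.vstack([c[200:400,180:500],d[130:330,240:560]])[:,:,::-1])"
```

```text
tcp_pos: [0.59, 0.0631, 0.3091]
eef_rot: [178.2, 5.0, -97.1]
contact_force: [0.1, -0.7, 0.7]
time_s: 11.07
tcp_pos: [0.5791, 0.1519, 0.3202]
eef_rot: [178.6, 4.9, -97.7]
contact_force: [0.1, -1.6, -0.1]
gripper_width: 0.0435
t11.07 tcp [0.5791 0.1519 0.3202] yaw-97.7 F [ 0.1 -1.6 -0.1] go xyz [0.16 0.3  3.53] yawrows -0.05
```

View pics/both2.png

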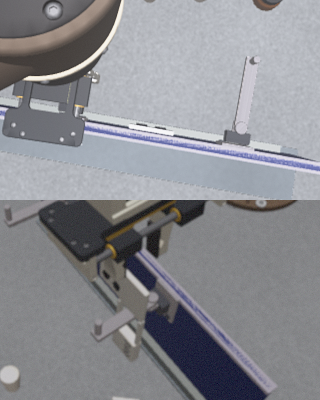

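```bash
cat >> h.py <<'E'
from scipy.spatial.transform import Rotation as Ro
def togo(x,y,z,yaw=None):
    s,p,w=pose();R=Ro.from_euler("xyz",s["eef_rot"],degrees=True).as_matrix()
    out=R.T@(np.array([x,y,z])-p)/.025
    t=0 if yaw is None else -((yaw-w+180)%360-180)/4
    print("t%.2f tcp"%s["time_s"],np.round(p,4),"rot",np.round(s["eef_rot"],1),"w%.4f"%s["gripper_width"],"F",np.round(s["contact_force"],1),"go xyz",np.round(out,2),"yawrows %.2f"%t)
E
python3 - <<'E'
from h import *
p=np.load('pics/top2p.npy');Z=p[...,2]
m=np.zeros((480,640),bool);m[255:318,405:450]=1
a=m&(abs(Z-.195)<.007);q=p[a][:,:2];mu=q.mean(0);w=np.linalg.eigh(np.cov(q.T))[1][:,-1];w*=np.sign(w[0])
v,u=np.where(m&(Z>.216));pin=ray("top",u.mean(),v.mean(),.223)[:2]
print("pin",pin,"mid",mu,"dir",np.degrees(np.arctan2(w[1],w[0])),"hinge",pin-.095*w)
togo(.571,.149,.228,-97.5)
E
```

```text
pin [ 0.58961164 -0.09777205] mid [ 0.55021182 -0.09023988] dir -10.043779656060993 hinge [ 0.49606753 -0.08120399]
t11.17 tcp [0.5793 0.1502 0.3199] rot [178.6   4.9 -97.8] w0.0437 F [ 0.1 -0.3 -0.9] go xyz [0.41 0.23 3.66] yawrows -0.06
```

```bash

python3 -m inch '[{"x":0.14,"y":0.08,"z":0.6,"yaw":0},{"x":0.14,"y":0.08,"z":0.6,"yaw":0},{"x":0.13,"y":0.07,"z":0.6,"yaw":0},{"x":0,"y":0,"z":0,"yaw":0}]' |sed -n 2,4p
python3 -c "
from h import *
togo(.571,.149,.228,-97.5)"
```

```text
tcp_pos: [0.5728, 0.1418, 0.274]
eef_rot: [178.8, 4.9, -97.8]
contact_force: [-0.7, -0.5, -0.6]
t11.50 tcp [0.5728 0.1418 0.274 ] rot [178.8   4.9 -97.8] w0.0442 F [-0.7 -0.5 -0.6] go xyz [-0.12  0.07  1.86] yawrows -0.08
```

```bash

python3 -m inch '[{"x":-0.04,"y":0.03,"z":0.6,"yaw":0},{"x":-0.04,"y":0.02,"z":0.6,"yaw":0},{"x":-0.04,"y":0.02,"z":0.55,"yaw":0},{"x":0,"y":0,"z":0,"yaw":0},{"x":0,"y":0,"z":0,"yaw":0}]' 0 20|sed -n 2,4p
python3 -m inch '[{"x":0,"y":0,"z":-0.02,"yaw":0},{"x":0,"y":0,"z":-0.02,"yaw":0},{"x":0,"y":0,"z":-0.02,"yaw":0},{"x":0,"y":0,"z":-0.02,"yaw":0},{"x":0,"y":0,"z":-0.02,"yaw":0}]' -1 20|sed -n 2,5p
python3 -m inch '[{"x":0,"y":0,"z":-0.02,"yaw":0},{"x":0,"y":0,"z":-0.02,"yaw":0},{"x":0,"y":0,"z":-0.02,"yaw":0},{"x":0,"y":0,"z":-0.02,"yaw":0}]' -1 20|sed -n 2,5p
python3 -c "
from h import *
togo(.571,.149,.228,-97.5)"
```

```text
tcp_pos: [0.5738, 0.1444, 0.2329]
eef_rot: [179.0, 4.8, -98.0]
contact_force: [0.4, -0.1, 1.0]
tcp_pos: [0.5759, 0.1433, 0.24]
eef_rot: [179.3, 4.9, -98.1]
contact_force: [-0.5, 0.0, -0.4]
gripper_width: 0.0159
tcp_pos: [0.5751, 0.1431, 0.2421]
eef_rot: [179.2, 4.9, -98.1]
contact_force: [-0.4, -0.3, -2.5]
gripper_width: 0.0076
t12.67 tcp [0.5751 0.1431 0.2421] rot [179.2   4.9 -98.1] w0.0076 F [-0.4 -0.3 -2.5] go xyz [-0.16  0.19  0.58] yawrows -0.14
```

```bash

python3 -m inch '[{"x":0,"y":0,"z":0,"yaw":0},{"x":0.02,"y":0,"z":-0.4,"yaw":0},{"x":0.03,"y":0,"z":-0.4,"yaw":0},{"x":0.03,"y":0,"z":-0.4,"yaw":0}]' -1 35|sed -n 2,5p
python3 -c "
from h import *
togo(.575,.143,.278,-97.5)"
```

```text
tcp_pos: [0.5734, 0.138, 0.2709]
eef_rot: [178.9, 4.7, -98.1]
contact_force: [-0.5, -0.4, -2.0]
gripper_width: 0.0077
t13.00 tcp [0.5734 0.138  0.2709] rot [178.9   4.7 -98.1] w0.0077 F [-0.5 -0.4 -2. ] go xyz [-0.23 -0.03 -0.27] yawrows -0.14
```

```bash

python3 -m inch '[{"x":-0.2,"y":-0.02,"z":-0.15,"yaw":0},{"x":-0.18,"y":-0.02,"z":-0.15,"yaw":0},{"x":0,"y":0,"z":0,"yaw":0}]' |sed -n 2,5p
python3 -c "
from h import *
togo(.575,.147,.278,-97.5)
c,p=cloud('top');d,q=cloud('scene')
cv2.imwrite('pics/both3.png',cv2.resize(np.vstack([c[180:330,180:400],d[130:330,260:480]]),None,fx=2,fy=2)[:,:,::-1])"
```

```text
tcp_pos: [0.5777, 0.1471, 0.2847]
eef_rot: [179.2, 4.9, -98.1]
contact_force: [0.3, -0.7, -2.5]
gripper_width: 0.0075
t13.25 tcp [0.5777 0.1471 0.2847] rot [179.2   4.9 -98.1] w0.0075 F [ 0.3 -0.7 -2.5] go xyz [0.04 0.1  0.27] yawrows -0.15
```

View pics/both3.png

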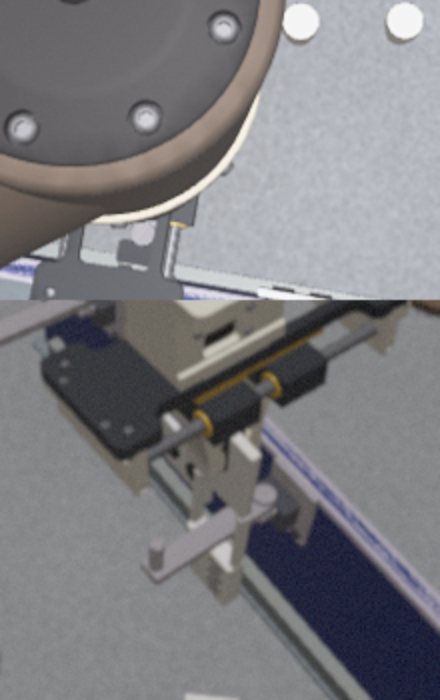

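```bash

python3 -m inch '[{"x":0.01,"y":-0.1,"z":0.1,"yaw":0},{"x":0.01,"y":-0.2,"z":0.1,"yaw":0},{"x":0,"y":-0.3,"z":0.02,"yaw":0},{"x":0,"y":-0.1,"z":0,"yaw":0}]' |sed -n 2,5p
python3 -c "
from h import *
togo(.66,.135,.278,-98.1)"
```

```text
tcp_pos: [0.5944, 0.1442, 0.2756]
eef_rot: [179.0, 4.8, -98.0]
contact_force: [0.8, 0.4, -3.4]
gripper_width: 0.0079
t13.68 tcp [0.5944 0.1442 0.2756] rot [179.    4.8 -98. ] w0.0079 F [ 0.8  0.4 -3.4] go xyz [-0.01 -2.65 -0.14] yawrows 0.01
```

```bash

python3 -m inch '[{"x":-0.02,"y":-0.1,"z":-0.12,"yaw":0},{"x":0,"y":-0.3,"z":-0.02,"yaw":0},{"x":0,"y":-0.3,"z":0,"yaw":0}]' |sed -n 2,5p
python3 -c "
from h import *
togo(.66,.135,.278,-98.1)"
```

```text
tcp_pos: [0.6131, 0.1414, 0.278]
eef_rot: [178.9, 4.7, -98.1]
contact_force: [0.3, -0.2, -2.7]
gripper_width: 0.0077
t13.93 tcp [0.6131 0.1414 0.278 ] rot [178.9   4.7 -98.1] w0.0077 F [ 0.3 -0.2 -2.7] go xyz [-0.01 -1.89 -0.04] yawrows 0.01
```

```bash

python3 -m inch '[{"x":0,"y":-0.4,"z":-0.01,"yaw":0},{"x":0,"y":-0.4,"z":-0.01,"yaw":0}]' |sed -n 2,5p
python3 -m inch '[{"x":0,"y":-0.4,"z":-0.02,"yaw":0},{"x":0,"y":-0.4,"z":-0.02,"yaw":0}]' |sed -n 2,5p
python3 -m inch '[{"x":0,"y":-0.5,"z":-0.02,"yaw":0},{"x":0,"y":-0.5,"z":-0.02,"yaw":0}]' |sed -n 2,5p
python3 -c "
from h import *
togo(.625,-.110,.278,-100.3)"
```

```text
tcp_pos: [0.6348, 0.1383, 0.2783]
eef_rot: [178.9, 4.7, -98.1]
contact_force: [0.2, 0.2, -2.4]
gripper_width: 0.008
tcp_pos: [0.6573, 0.135, 0.2787]
eef_rot: [178.9, 4.7, -98.1]
contact_force: [-0.3, -0.2, -2.4]
gripper_width: 0.008
tcp_pos: [0.6847, 0.1308, 0.279]
eef_rot: [178.9, 4.7, -98.1]
contact_force: [0.6, -0.3, -2.2]
gripper_width: 0.0075
t14.43 tcp [0.6847 0.1308 0.279 ] rot [178.9   4.7 -98.1] w0.0075 F [ 0.6 -0.3 -2.2] go xyz [ 9.84  1.02 -0.76] yawrows 0.56
```

```bash

python3 -m inch '[{"x":0.4,"y":0.02,"z":-0.04,"yaw":0},{"x":0.7,"y":0.05,"z":-0.05,"yaw":0},{"x":0.8,"y":0.05,"z":-0.05,"yaw":0},{"x":0.8,"y":0.05,"z":-0.05,"yaw":0},{"x":0.8,"y":0.05,"z":-0.05,"yaw":0}]' |sed -n 2,5p
python3 -m inch '[{"x":0.8,"y":0.05,"z":-0.05,"yaw":0},{"x":0.8,"y":0.05,"z":-0.05,"yaw":0},{"x":0.8,"y":0.05,"z":-0.05,"yaw":0.3},{"x":0.8,"y":0.05,"z":-0.05,"yaw":0.3},{"x":0.8,"y":0.05,"z":-0.05,"yaw":0}]' |sed -n 2,5p
python3 -c "
from h import *
togo(.64,-.1126,.279,-100.3)"
```

```text
tcp_pos: [0.6707, 0.0412, 0.2739]
eef_rot: [178.8, 4.6, -97.9]
contact_force: [0.4, 0.2, -3.0]
gripper_width: 0.0079
tcp_pos: [0.6462, -0.0675, 0.2724]
eef_rot: [178.5, 4.5, -100.5]
contact_force: [0.2, 0.6, -3.2]
gripper_width: 0.0081
t15.27 tcp [ 0.6462 -0.0675  0.2724] rot [ 178.5    4.5 -100.5] w0.0081 F [ 0.2  0.6 -3.2] go xyz [ 1.79 -0.08 -0.41] yawrows -0.06
```

```bash

python3 -m inch '[{"x":0.7,"y":-0.03,"z":-0.2,"yaw":0},{"x":0.7,"y":-0.03,"z":-0.2,"yaw":0},{"x":0.2,"y":0,"z":0,"yaw":0},{"x":0,"y":0,"z":0,"yaw":0}]' |sed -n 2,5p
python3 -c "
from h import *
togo(.64,-.1126,.279,-100.3)
c,p=cloud('top');d,q=cloud('scene');np.save('pics/q4.npy',q);np.save('pics/p4.npy',p);cv2.imwrite('pics/s4.png',d[:,:,::-1])
cv2.imwrite('pics/both4.png',cv2.resize(np.hstack([c[180:380,340:540],d[40:240,180:380]]),None,fx=2,fy=2)[:,:,::-1])"
```

```text
tcp_pos: [0.6365, -0.118, 0.2801]
eef_rot: [178.5, 4.5, -100.9]
contact_force: [0.5, 0.7, -2.3]
gripper_width: 0.0077
t15.60 tcp [ 0.6365 -0.118   0.2801] rot [ 178.5    4.5 -100.9] w0.0077 F [ 0.5  0.7 -2.3] go xyz [-0.23 -0.1   0.06] yawrows -0.14
```

View pics/both4.png

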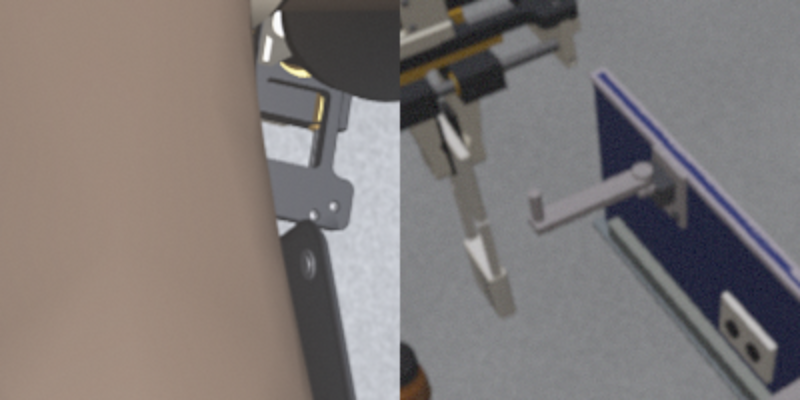

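```bash
python3 - <<'E'
from h import *
q=np.load('pics/q4.npy');im=cv2.imread('pics/s4.png')
a=np.radians(-10.3);w=np.array([np.cos(a),np.sin(a)]);tt=np.array([-w[1],w[0]]);pin=np.array([.5896,-.0978])
m=np.zeros((480,640),bool);m[85:200,195:242]=1
P=q[m];P=P[(P[:,2]>.09)&(P[:,2]<.30)&(P[:,1]<-.03)]
al=(P[:,:2]-pin)@w;la=(P[:,:2]-pin)@tt
for z in np.arange(.11,.26,.01):
    k=abs(P[:,2]-z)<.005
    k&=(al>0)&(al<.12)
    if k.sum()>2: print("z%.2f n%d along %.1f..%.1f lat %.1f..%.1f"%(z,k.sum(),*(1e3*np.percentile(al[k],[3,97])),*(1e3*np.percentile(la[k],[3,97]))))
# pin/arm check in scene view
m=np.zeros((480,640),bool);m[120:165,240:310]=1
P=q[m];k=abs(P[:,2]-.195)<.004;print("arm lat(mean) mm",1e3*((P[k][:,:2]-pin)@tt).mean(),k.sum())
k=(P[:,2]>.21)&(P[:,2]<.23);A=P[k][:,:2]-pin;print("pin al,lat",1e3*(A@w).mean(),1e3*(A@tt).mean(),k.sum())
E
```

```text
z0.12 n20 along 40.4..54.4 lat -17.0..21.1
z0.13 n59 along 40.2..54.9 lat -25.7..20.7
z0.14 n61 along 40.9..55.4 lat -20.2..20.8
z0.15 n61 along 40.6..55.5 lat -23.4..20.8
z0.16 n66 along 40.8..55.6 lat -24.0..20.9
z0.17 n190 along 41.2..55.6 lat -26.7..20.2
z0.18 n49 along 44.1..52.0 lat -27.3..21.1
z0.19 n54 along 44.4..52.3 lat -27.6..21.0
z0.20 n51 along 44.6..52.6 lat -28.0..20.7
z0.21 n51 along 45.2..52.8 lat -27.5..21.1
z0.22 n42 along 45.7..52.8 lat -26.5..21.0
z0.23 n39 along 45.8..53.2 lat -29.1..20.7
z0.24 n59 along 46.6..53.6 lat -24.5..21.1
z0.25 n57 along 46.8..53.9 lat -19.0..20.9
z0.26 n53 along 47.1..54.1 lat -7.9..21.2
arm lat(mean) mm 2.872040272888516 573
pin al,lat 0.6712001101881738 3.143979787435127 57
```

```bash

python3 -m inch '[{"x":-0.12,"y":0,"z":0,"yaw":-0.1},{"x":-0.11,"y":0.1,"z":0,"yaw":0},{"x":0,"y":0.3,"z":0,"yaw":0}]' |sed -n 2,5p
python3 -c "
from h import *
togo(.5395,-.0952,.2795,-100.3)"
```

```text
tcp_pos: [0.6286, -0.1072, 0.2798]
eef_rot: [178.5, 4.5, -100.3]
contact_force: [0.2, -0.5, -4.0]
gripper_width: 0.0079
t15.95 tcp [ 0.6286 -0.1072  0.2798] rot [ 178.5    4.5 -100.3] w0.0079 F [ 0.2 -0.5 -4. ] go xyz [0.17 3.59 0.09] yawrows -0.01
```

```bash

python3 -m inch '[{"x":0.13,"y":0.1,"z":0,"yaw":0},{"x":0,"y":0.2,"z":0,"yaw":0}]' |sed -n 2,5p
python3 -c "
from h import *
togo(.5395,-.0952,.2795,-100.3)"
```

```text
tcp_pos: [0.6195, -0.1072, 0.2795]
eef_rot: [178.5, 4.5, -100.2]
contact_force: [-0.3, -0.0, -1.8]
gripper_width: 0.0078
t16.12 tcp [ 0.6195 -0.1072  0.2795] rot [ 178.5    4.5 -100.2] w0.0078 F [-0.3 -0.  -1.8] go xyz [0.09 3.23 0.08] yawrows 0.03
```

```bash

python3 -m inch '[{"x":0.04,"y":0.3,"z":0.01,"yaw":0},{"x":0.03,"y":0.3,"z":0.01,"yaw":0}]' |sed -n 2,5p
python3 -m inch '[{"x":0,"y":0.3,"z":0,"yaw":0},{"x":0,"y":0.3,"z":0,"yaw":0}]' |sed -n 2,5p
python3 -m inch '[{"x":0,"y":0.3,"z":0,"yaw":0},{"x":0,"y":0.3,"z":0,"yaw":0}]' |sed -n 2,5p
python3 -c "
from h import *
togo(.5395,-.0952,.2795,-100.3)"
```

```text
tcp_pos: [0.6032, -0.1054, 0.2791]
eef_rot: [178.5, 4.5, -100.1]
contact_force: [-0.2, -1.0, -1.9]
gripper_width: 0.008
tcp_pos: [0.5864, -0.1026, 0.2796]
eef_rot: [178.5, 4.5, -100.1]
contact_force: [-0.1, -0.0, -2.1]
gripper_width: 0.0078
tcp_pos: [0.5696, -0.0997, 0.2803]
eef_rot: [178.5, 4.6, -100.1]
contact_force: [0.4, -0.6, -2.0]
gripper_width: 0.0079
t16.62 tcp [ 0.5696 -0.0997  0.2803] rot [ 178.5    4.6 -100.1] w0.0079 F [ 0.4 -0.6 -2. ] go xyz [0.04 1.22 0.06] yawrows 0.05
```

```bash

python3 -m inch '[{"x":0.02,"y":0.4,"z":0,"yaw":0},{"x":0.01,"y":0.4,"z":0,"yaw":0},{"x":0,"y":0.3,"z":0,"yaw":0},{"x":0,"y":0,"z":0,"yaw":0}]' |sed -n 2,5p
python3 -c "
from h import *
togo(.5395,-.0952,.248,-100.3)"
```

```text
tcp_pos: [0.5377, -0.0952, 0.2819]
eef_rot: [178.6, 4.6, -100.1]
contact_force: [-0.3, 0.6, -1.7]
gripper_width: 0.0078
t16.95 tcp [ 0.5377 -0.0952  0.2819] rot [ 178.6    4.6 -100.1] w0.0078 F [-0.3  0.6 -1.7] go xyz [ 0.1  -0.11  1.35] yawrows 0.05
```

```bash

python3 -m inch '[{"x":0.03,"y":-0.03,"z":0.35,"yaw":0},{"x":0.03,"y":-0.03,"z":0.35,"yaw":0},{"x":0.03,"y":-0.03,"z":0.3,"yaw":0},{"x":0,"y":0,"z":0,"yaw":0}]' |sed -n 2,5p
python3 -c "
from h import *
togo(.5395,-.0952,.243,-100.3)"
```

```text
tcp_pos: [0.5395, -0.0956, 0.2548]
eef_rot: [178.7, 4.6, -100.1]
contact_force: [0.1, -0.3, -2.9]
gripper_width: 0.0079
t17.28 tcp [ 0.5395 -0.0956  0.2548] rot [ 178.7    4.6 -100.1] w0.0079 F [ 0.1 -0.3 -2.9] go xyz [ 0.02 -0.01  0.47] yawrows 0.06
```

```bash

python3 -m inch '[{"x":0.01,"y":0,"z":0.13,"yaw":0},{"x":0.01,"y":0,"z":0.13,"yaw":0},{"x":0,"y":0,"z":0,"yaw":0}]' |sed -n 2,5p
python3 -m inch '[{"x":0,"y":0,"z":0.08,"yaw":0}]' |sed -n 2,5p
python3 -m inch '[{"x":0,"y":0,"z":0.06,"yaw":0}]' |sed -n 2,5p
python3 -m inch '[{"x":0,"y":0,"z":0.04,"yaw":0}]' |sed -n 2,5p
```

```text
tcp_pos: [0.5397, -0.0957, 0.2456]
eef_rot: [178.5, 4.6, -100.1]
contact_force: [-0.6, 0.5, -2.4]
gripper_width: 0.0079
tcp_pos: [0.54, -0.0957, 0.2436]
eef_rot: [178.5, 4.5, -100.1]
contact_force: [0.9, -0.6, -2.7]
gripper_width: 0.0079
tcp_pos: [0.54, -0.0956, 0.2418]
eef_rot: [178.5, 4.5, -100.1]
contact_force: [-0.2, -0.5, -3.1]
gripper_width: 0.008
tcp_pos: [0.5402, -0.0955, 0.2407]
eef_rot: [178.5, 4.5, -100.1]
contact_force: [-1.5, -0.4, 1.5]
gripper_width: 0.0075
```

```bash

python3 -m inch '[{"x":0,"y":0,"z":0,"yaw":0},{"x":0,"y":0,"z":0,"yaw":0},{"x":0,"y":0,"z":0,"yaw":0},{"x":0,"y":0,"z":0,"yaw":0},{"x":0,"y":0,"z":0,"yaw":0}]' -0.2 |sed -n 2,5p
python3 -m inch '[{"x":0,"y":0,"z":0,"yaw":0},{"x":0,"y":0,"z":-0.3,"yaw":0},{"x":0,"y":0,"z":-0.4,"yaw":0},{"x":0,"y":0,"z":-0.6,"yaw":0},{"x":0,"y":0,"z":-0.6,"yaw":0}]' |sed -n 2,5p
python3 -m inch '[{"x":0,"y":0,"z":-0.5,"yaw":0},{"x":0,"y":0,"z":0,"yaw":0},{"x":0,"y":0,"z":0,"yaw":0}]' |sed -n 2,5p
python3 -c "
from h import *
togo(.6,.05,.31,-98)
c,p=cloud('top');d,q=cloud('scene');np.save('pics/q5.npy',q)
cv2.imwrite('pics/both5.png',cv2.resize(np.hstack([c[180:380,340:540],d[40:240,220:420]]),None,fx=2,fy=2)[:,:,::-1])"
```

```text
tcp_pos: [0.5415, -0.0957, 0.2428]
eef_rot: [178.7, 4.6, -100.1]
contact_force: [0.5, -0.2, -0.5]
gripper_width: 0.0331
tcp_pos: [0.5405, -0.0997, 0.2912]
eef_rot: [178.5, 4.5, -100.1]
contact_force: [0.3, 0.0, -0.5]
gripper_width: 0.0347
tcp_pos: [0.5423, -0.1015, 0.3105]
eef_rot: [178.9, 4.5, -100.0]
contact_force: [-0.2, 0.2, -1.1]
gripper_width: 0.0351
t18.87 tcp [ 0.5423 -0.1015  0.3105] rot [ 178.9    4.5 -100. ] w0.0351 F [-0.2  0.2 -1.1] go xyz [-6.35 -1.22  0.5 ] yawrows -0.51
```

View pics/both5.png

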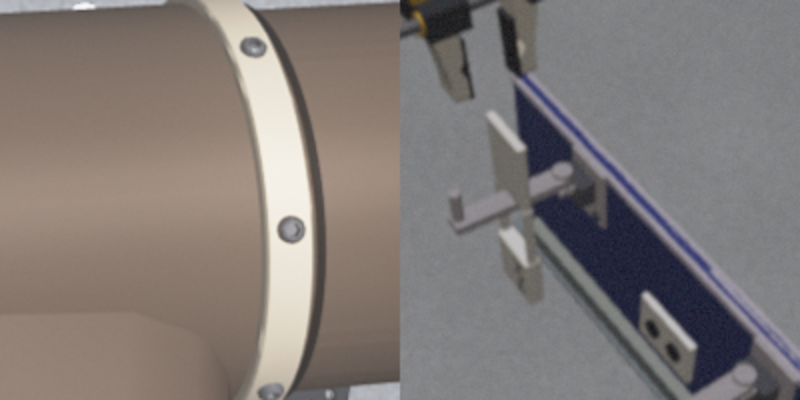

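```bash

python3 -m inch '[{"x":-0.5,"y":-0.1,"z":0,"yaw":0},{"x":-0.85,"y":-0.2,"z":0,"yaw":0},{"x":-0.9,"y":-0.3,"z":0.05,"yaw":-0.2},{"x":-0.9,"y":-0.4,"z":0.05,"yaw":-0.2},{"x":-0.9,"y":-0.4,"z":0.05,"yaw":0}]' -1 20|sed -n 2,5p
python3 -m inch '[{"x":-0.9,"y":-0.4,"z":0.05,"yaw":0},{"x":-0.9,"y":-0.4,"z":0.05,"yaw":0},{"x":-0.9,"y":-0.4,"z":0.05,"yaw":0},{"x":-0.9,"y":-0.4,"z":0.05,"yaw":0},{"x":0,"y":0,"z":0,"yaw":0}]' |sed -n 2,5p
python3 -c "
from h import *
togo(.624,.107,.216,-98)"
```

```text
tcp_pos: [0.5922, -0.0057, 0.3116]
eef_rot: [178.8, 4.5, -98.7]
contact_force: [-0.2, -0.2, -0.2]
gripper_width: 0.0071
tcp_pos: [0.6477, 0.0882, 0.3074]
eef_rot: [178.4, 4.4, -98.6]
contact_force: [-0.2, -0.2, -0.4]
gripper_width: 0.0004
t19.80 tcp [0.6477 0.0882 0.3074] rot [178.4   4.4 -98.6] w0.0004 F [-0.2 -0.2 -0.4] go xyz [-0.32  0.95  3.72] yawrows -0.15
```

```bash

python3 -m inch '[{"x":-0.05,"y":0.2,"z":0.75,"yaw":0},{"x":-0.05,"y":0.2,"z":0.75,"yaw":0},{"x":-0.05,"y":0.2,"z":0.75,"yaw":0},{"x":-0.05,"y":0.2,"z":0.75,"yaw":0},{"x":-0.05,"y":0.1,"z":0.5,"yaw":0}]' |sed -n 2,5p
python3 -c "
from h import *
togo(.626,.112,.216,-98)"
```

```text
tcp_pos: [0.6251, 0.1095, 0.216]
eef_rot: [178.3, 4.3, -98.4]
contact_force: [-0.3, -0.8, 0.4]
gripper_width: 0.0003
t20.22 tcp [0.6251 0.1095 0.216 ] rot [178.3   4.3 -98.4] w0.0003 F [-0.3 -0.8  0.4] go xyz [-0.1  -0.02  0.01] yawrows -0.11
```

```bash

python3 -m inch '[{"x":-0.4,"y":0,"z":0,"yaw":0},{"x":-0.35,"y":0,"z":0,"yaw":0},{"x":-0.26,"y":-0.04,"z":0,"yaw":-1},{"x":-0.26,"y":-0.04,"z":0,"yaw":-1},{"x":-0.26,"y":-0.04,"z":0,"yaw":-1}]' |sed -n 2,4p
python3 -m inch '[{"x":-0.26,"y":-0.04,"z":0,"yaw":-1},{"x":-0.26,"y":-0.04,"z":0,"yaw":-1},{"x":-0.26,"y":-0.04,"z":0,"yaw":-1},{"x":-0.26,"y":-0.04,"z":0,"yaw":-1},{"x":-0.26,"y":-0.04,"z":0,"yaw":-1}]' |sed -n 2,4p
python3 -c "
from h import *
togo(.55,.252,.216,-8.7);arc(np.array([.5352,.158]),s=-1)"
```

```text
tcp_pos: [0.6291, 0.1494, 0.2148]
eef_rot: [178.6, 4.3, -86.2]
contact_force: [-1.0, -2.6, -2.5]
tcp_pos: [0.6274, 0.1842, 0.2189]
eef_rot: [179.9, 4.3, -65.1]
contact_force: [-0.7, -3.3, -1.4]
t21.05 tcp [0.6274 0.1842 0.2189] rot [179.9   4.3 -65.1] w0.0006 F [-0.7 -3.3 -1.4] go xyz [-3.75  1.66  0.4 ] yawrows -14.09
face pt radius 94.6 mm arm angle est 0.991 push dir off tangent deg -179.6
```

```bash

python3 -m inch '[{"x":-0.26,"y":-0.04,"z":0.03,"yaw":-1},{"x":-0.26,"y":-0.04,"z":0.03,"yaw":-1},{"x":-0.26,"y":-0.04,"z":0.03,"yaw":-1},{"x":-0.26,"y":-0.04,"z":0.02,"yaw":-1},{"x":-0.26,"y":-0.04,"z":0.02,"yaw":-1}]' |sed -n 2,4p
python3 -m inch '[{"x":-0.26,"y":-0.04,"z":0.02,"yaw":-1},{"x":-0.26,"y":-0.04,"z":0.02,"yaw":-1},{"x":-0.26,"y":-0.04,"z":0.02,"yaw":-1},{"x":-0.26,"y":-0.04,"z":0.02,"yaw":-1},{"x":-0.2,"y":-0.04,"z":0,"yaw":-0.8}]' |sed -n 2,4p
python3 -c "
from h import *
togo(.55,.252,.216,-8.7);arc(np.array([.5352,.158]),s=-1)"
```

```text
tcp_pos: [0.6121, 0.2147, 0.2193]
eef_rot: [-179.2, 3.9, -44.0]
contact_force: [0.8, -4.6, -1.6]
tcp_pos: [0.5895, 0.2378, 0.221]
eef_rot: [-178.4, 3.4, -23.8]
contact_force: [2.6, -3.2, -1.1]
t21.88 tcp [0.5895 0.2378 0.221 ] rot [-178.4    3.4  -23.8] w0.0007 F [ 2.6 -3.2 -1.1] go xyz [-1.66  0.12  0.29] yawrows -3.76
face pt radius 94.9 mm arm angle est 0.296 push dir off tangent deg -178.1
```

```bash

python3 -m inch '[{"x":-0.24,"y":-0.03,"z":0.03,"yaw":-0.9},{"x":-0.24,"y":-0.03,"z":0.03,"yaw":-0.9},{"x":-0.16,"y":0,"z":0,"yaw":-0.8}]' |sed -n 2,4p
python3 -m inch '[{"x":-0.1,"y":0,"z":0,"yaw":-0.5},{"x":-0.08,"y":0,"z":0,"yaw":-0.3}]' |sed -n 2,4p
python3 -c "
from h import *
togo(.55,.252,.216,-8.7);arc(np.array([.5352,.158]),s=-1)"
```

```text
tcp_pos: [0.5762, 0.2466, 0.2226]
eef_rot: [-177.9, 2.8, -12.8]
contact_force: [2.9, -0.2, -1.9]
tcp_pos: [0.5728, 0.2493, 0.2248]
eef_rot: [-177.7, 2.5, -9.2]
contact_force: [1.5, -1.8, -1.5]
t22.30 tcp [0.5728 0.2493 0.2248] rot [-177.7    2.5   -9.2] w0.0006 F [ 1.5 -1.8 -1.5] go xyz [-0.9   0.06  0.39] yawrows -0.13
face pt radius 96.5 mm arm angle est 0.093 push dir off tangent deg -175.2
```

```bash

python3 -m inch '[{"x":-0.07,"y":0,"z":0.1,"yaw":0},{"x":-0.07,"y":0,"z":0.1,"yaw":0}]' |sed -n 2,4p
python3 -m inch '[{"x":-0.06,"y":0,"z":0.1,"yaw":0}]' |sed -n 2,4p
python3 -m inch '[{"x":-0.05,"y":0,"z":0.05,"yaw":0}]' |sed -n 2,4p
python3 -c "
from h import *
arc(np.array([.5352,.158]),s=-1)"
```

```text
tcp_pos: [0.5707, 0.2515, 0.2222]
eef_rot: [-177.5, 2.3, -9.2]
contact_force: [2.4, -0.9, 0.7]
tcp_pos: [0.5697, 0.2525, 0.2205]
eef_rot: [-177.5, 2.2, -9.2]
contact_force: [1.8, -0.9, 1.8]
tcp_pos: [0.5686, 0.2531, 0.2194]
eef_rot: [-177.5, 2.2, -9.3]
contact_force: [2.6, -1.1, 1.3]
face pt radius 99.3 mm arm angle est 0.043 push dir off tangent deg -178.1
```

```bash

python3 -m inch '[{"x":-0.05,"y":0.03,"z":0,"yaw":0}]' |sed -n 2,4p
python3 -m inch '[{"x":-0.05,"y":0.03,"z":0,"yaw":0}]' |sed -n 2,4p
python3 -m inch '[{"x":-0.05,"y":0.03,"z":0,"yaw":0}]' |sed -n 2,4p
python3 -m inch '[{"x":-0.05,"y":0.02,"z":0,"yaw":0}]' |sed -n 2,4p
```

```text
tcp_pos: [0.5675, 0.253, 0.2194]
eef_rot: [-177.4, 2.1, -9.3]
contact_force: [3.1, 1.0, 1.2]
tcp_pos: [0.5663, 0.2529, 0.2195]
eef_rot: [-177.4, 2.1, -9.3]
contact_force: [2.6, 0.4, 0.5]
tcp_pos: [0.565, 0.2527, 0.2195]
eef_rot: [-177.3, 2.1, -9.3]
contact_force: [3.1, 1.2, -0.7]
tcp_pos: [0.5636, 0.2526, 0.2195]
eef_rot: [-177.3, 2.1, -9.3]
contact_force: [2.7, 2.2, 0.6]
```

```bash

python3 -m inch '[{"x":-0.05,"y":0.01,"z":0,"yaw":0}]' |sed -n 2,4p
python3 -m inch '[{"x":-0.05,"y":0.01,"z":0,"yaw":0}]' |sed -n 2,4p
python3 -m inch '[{"x":-0.05,"y":0.01,"z":0,"yaw":0}]' |sed -n 2,4p
python3 -m inch '[{"x":-0.05,"y":0.01,"z":0,"yaw":0}]' |sed -n 2,4p
```

```text
tcp_pos: [0.5622, 0.2527, 0.2195]
eef_rot: [-177.3, 2.1, -9.3]
contact_force: [1.5, 1.3, -0.0]
tcp_pos: [0.561, 0.2528, 0.2195]
eef_rot: [-177.3, 2.1, -9.4]
contact_force: [6.1, 2.0, -1.1]
tcp_pos: [0.5606, 0.2529, 0.2199]
eef_rot: [-177.2, 2.0, -9.3]
contact_force: [9.5, 0.1, -2.6]
tcp_pos: [0.5606, 0.2528, 0.2203]
eef_rot: [-177.2, 1.8, -9.3]
contact_force: [9.4, -1.0, -3.8]
```

Stop reached; pressing firmly.

```bash

python3 -m inch '[{"x":-0.07,"y":0,"z":0.02,"yaw":0}]' |sed -n 2,4p
python3 -m inch '[{"x":-0.08,"y":0,"z":0.02,"yaw":0},{"x":-0.08,"y":0,"z":0.02,"yaw":0}]' |sed -n 2,4p
```

```text
tcp_pos: [0.5604, 0.2529, 0.2202]
eef_rot: [-177.1, 1.7, -9.4]
contact_force: [11.2, -1.6, -3.2]
tcp_pos: [0.5604, 0.2529, 0.2203]
eef_rot: [-177.1, 1.2, -9.4]
contact_force: [11.5, -2.2, -2.2]
```

```bash

python3 -m inch '[{"x":-0.08,"y":0,"z":0.02,"yaw":0},{"x":-0.08,"y":0,"z":0.02,"yaw":0}]' |sed -n 2,4p
python3 -m inch '[{"x":-0.09,"y":0,"z":0.02,"yaw":0},{"x":-0.09,"y":0,"z":0.02,"yaw":0}]' |sed -n 2,4p
python3 -m inch '[{"x":-0.09,"y":0,"z":0.02,"yaw":0},{"x":-0.09,"y":0,"z":0.02,"yaw":0}]' |sed -n 2,4p
```

```text
tcp_pos: [0.5604, 0.2529, 0.2203]
eef_rot: [-177.0, 0.8, -9.4]
contact_force: [10.2, -2.2, -1.7]
tcp_pos: [0.5603, 0.253, 0.2205]
eef_rot: [-177.0, 0.3, -9.4]
contact_force: [12.2, -1.8, -2.3]
tcp_pos: [0.5602, 0.2529, 0.2206]
eef_rot: [-176.9, -0.1, -9.4]
contact_force: [11.9, -1.9, -4.0]
```

```bash

python3 -m inch '[{"x":-0.11,"y":0,"z":0.02,"yaw":0},{"x":-0.11,"y":0,"z":0.02,"yaw":0},{"x":-0.11,"y":0,"z":0.02,"yaw":0}]' |sed -n 2,4p
python3 -m inch '[{"x":0.3,"y":0,"z":0,"yaw":0},{"x":0.6,"y":0,"z":0,"yaw":0},{"x":0.6,"y":0,"z":-0.6,"yaw":0},{"x":0.3,"y":0,"z":-1,"yaw":0},{"x":0.3,"y":0,"z":-1,"yaw":0}]'
python3 -m inch '[{"x":0.7,"y":-0.9,"z":-1,"yaw":0},{"x":0.7,"y":-0.9,"z":-1,"yaw":0},{"x":0.7,"y":-0.9,"z":0,"yaw":0},{"x":0.5,"y":-0.9,"z":0,"yaw":0},{"x":0,"y":-0.9,"z":0,"yaw":0}]'
python3 -m inch '[{"x":0,"y":-0.6,"z":0,"yaw":0},{"x":0,"y":0,"z":0,"yaw":0},{"x":0,"y":0,"z":0,"yaw":0},{"x":0,"y":0,"z":0,"yaw":0}]'
python3 -c "
from h import *
c,p=cloud('top');d,q=cloud('scene');np.save('pics/p6.npy',p);np.save('pics/q6.npy',q)
cv2.imwrite('pics/both6.png',np.vstack([c[150:400,100:540],d[30:330,150:590]])[:,:,::-1])"
```

```text
tcp_pos: [0.5599, 0.2529, 0.2211]
eef_rot: [-176.8, -1.0, -9.5]
contact_force: [15.6, -3.3, -4.1]
time_s: 24.72
tcp_pos: [0.6057, 0.237, 0.2803]
eef_rot: [-177.5, -0.1, -9.5]
contact_force: [0.4, 0.5, 0.4]
gripper_width: 0.0005
time_s: 25.13
tcp_pos: [0.6897, 0.3309, 0.344]
eef_rot: [-177.6, 0.1, -9.8]
contact_force: [-0.7, 0.2, -1.4]
gripper_width: 0.0003
time_s: 25.47
tcp_pos: [0.6911, 0.3491, 0.3388]
eef_rot: [-177.9, 0.6, -9.6]
contact_force: [-0.6, -0.5, -0.1]
gripper_width: 0.0008
```

View pics/both6.png

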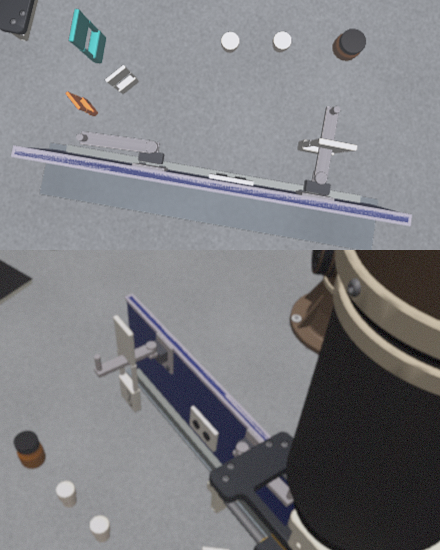

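```bash
python3 - <<'E'
from h import *
p=np.load('pics/p6.npy');Z=p[...,2]
nh=np.radians(-8.667);n=np.array([np.cos(nh),np.sin(nh)]);t=np.array([-n[1],n[0]]);f0=np.array([.47283,0])@n+.007
def reg(u0,u1,v0,v1):
    m=np.zeros((480,640),bool);m[v0:v1,u0:u1]=1;return m
def arm(nm,m):
    a=m&(abs(Z-.195)<.006)&(p[...,:2]@n>f0+.012);q=p[a][:,:2];w=np.linalg.eigh(np.cov(q.T))[1][:,-1]
    w*=np.sign(w@(n+t)); print(nm,"angle",np.arctan2(w@n,w@t),a.sum())
arm("full",reg(185,245,280,305)); arm("spare",reg(410,446,262,322))
m=reg(395,465,270,310)&(Z>.25);q=p[m];w=np.linalg.eigh(np.cov(q[:,:2].T))[1][:,-1]
v,u=np.where(m);mu=ray("top",u.mean(),v.mean(),.260)[:2]
print("tab top z",np.median(q[:,2]),"c",mu,"plate x",mu@n-f0,"plate y vs hinge",(mu-np.array([.496,-.0812]))@t)
for uv in((330,191),(382,190),(451,190)):print(np.round(p[uv[1],uv[0]],3))
E
```

```text
full angle -0.02713707064280835 772
spare angle 1.613118288696098 695
tab top z 0.260764097749395 c [ 0.5409398  -0.09020889] plate x 0.07392575626043002 plate y vs hinge -0.0021339663460638657
[0.721 0.044 0.049]
[nan nan nan]
[ 0.724 -0.161  0.061]
```

```bash
python3 -c "
from plant import r
print(r.close_job())"
```

```text
the job is handed in; nothing more can be done
None
```

The job is done and handed in at about 25.6 s; no verdict was reported.

**What I did**
1. I unfolded the spare hook and pressed it on its open stop. The wrist force rose from about 11 N to 13.8 N over roughly 0.9 s.
2. I took the gauge off the full hook, hung it on the spare one and let go.
3. I folded the emptied hook and pressed it home at about 11–12 N, with a last short push of 15.6 N in x (about 16–17 N in total).

**Last checks (cameras and wrist force sensor)**

| Check | Measured |
|---|---|
| Spare arm, camera angle to the panel | 1.61 rad (open; bracket turn included) |
| Full arm, camera angle to the panel | −0.03 rad (folded) |
| Gauge in the spare plate's frame | x about 74 mm, y about −2 mm |
| Gauge tab top | z about 0.261 m (same as at the start) |
| Left spinner and jar | unmoved within 1–2 mm |
| Arm at hand-in | clear of everything, no contact force beyond noise |

**Gaps and disagreements**
- **Right spinner:** there was no depth reading for it in the last check, but it looks unmoved in the picture.
- **Hook angles:** each differs by 0.02–0.03 rad between my estimates, which I put down to measurement noise. Both hooks were pushed until they stopped moving.
- **Tool tilt:** the tool leaned by up to about 5° during the run, and the moves could not correct it. It had no visible effect on how the gauge hangs.

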